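# Load the work carrier into the hand press through its sprung guard flap

## Robot

A 6-joint arm with a two-finger parallel gripper is mounted at the origin on the work surface. World frame = base frame: x ahead of the robot, y to its left, z up, the work surface at z = 0. Lengths are in m, angles in degrees, forces in N, time in s.
With the tool pointing down it reaches from about 0.35 to 0.85 m from the base axis. Payload 8.1 kg.
Tool frame: the origin (TCP) lies on the centre line of the jaws, within the pads' length; the fingertips stand 22 mm ahead of it and the grasp point (between the pads) lies 3 mm ahead of it (tips_ahead is the distance from the TCP to the fingertips, in m); z points along the fingers, y is the line along which they close (so a half turn about z gives the same grasp; the last joint's range is limited). The gripper opens to 93 mm and grips with 3 to 60 N. Pads are 15 mm wide; open, the fingers measure 128 mm over their backs; the gripper's body (75 mm by 188 mm) begins 65 mm behind the grasp point.
Start: joints at [-73.132, 7.471, 85.268, -0, 87.261, -4.893], TCP at [0.222, -0.557, 0.241] pointing down, gripper open.
Joint ranges: [-169.43, 169.43], [-51.17, 129.36], [1.28, 143.12], [-76.62, 256.62], [0, 156.53], [-152.29, 152.29]. Speed limits (degrees/s): [136.94, 136.94, 159.86, 180, 180, 180].

## Interface

Orientations are given as [roll, pitch, yaw] about the fixed x, y, z axes, in that order (R = Rz(yaw) Ry(pitch) Rx(roll)).
In Python, from workcell import * gives the robot as it stands.
- The arm moves only by the tool arm_command, never from a script. Its arguments are lists of equal length, an entry for each row: "translation": the shift along the tool's x, y, z in cm, a list of three; "spin": the turn about the tool's z in degrees; "fingers": the opening, from 0 (shut) to 1 (fully open). In form: {"translation": [[x, y, z], ...], "spin": [spin, ...], "fingers": [fingers, ...]}. A call has 1 to 10 rows; each row is the pose to reach, as a shift and turn from the pose commanded when the call began, along the tool's axes at that moment; what a row does not reach only later rows make up. A row lasts 1/12 s, in which the tool goes at most 41.7 mm and 7.16 degrees, less where a joint would pass 70% of its speed; a pose out of reach is approached as far as the arm can. A call with a gripper value outside its range is refused whole. The fingers move at their own pace and stop on an object; the grip force is fixed at half the most. Time passes only in rows, so rows that repeat a pose let the fingers close. It gives the time, the measured TCP pose, the force, the opening and the grip force at its end, in the units of the state.
- get_obs(): the state, without advancing time (a new reading comes with each control period).
- get_image(name): name is "side" or "top" or "wrist"; returns the picture (420x560x3 uint8, red, green, blue); there is no depth.
- calibration(name): a dict with "camera_matrix" (3x3 intrinsics, pixels), "position" and "orientation" of the camera in the world. Camera axes: x right, y up, looking along -z (the intrinsics and any distortion apply to the point x, -y, -z); pixel columns grow to the right and rows downward; lengths in m; the calibration is good to about 2 mm. A picture is of the moment at which its call begins: read the wrist's pose just before it. calibration takes no time and is no camera call; for the wrist camera it gives the pose at the moment of the call.
- hand_in(): hands the job in; it is judged then, once.
The state is a dict: "t": time; "joint_pos": joint angles; "joint_velocities": joint speeds; "joint_efforts": joint torques, N m; "eef_pos": TCP position; "orientation": TCP orientation; "ft_force": force on the tool from outside, world axes, zero at the start; "moment": the same for the moment, N m; "width": opening from 0.0 (shut) to 1.0 (fully open); "gripper_force": force on a finger pad.
Only numpy, scipy, OpenCV 4.12 (cv2) and the standard library are available. Lean on these libraries where they do the work, as an engineer would, in place of code of your own. Each camera call takes 0.05 s, during which the arm holds its last target. There are 200 camera calls.

## Task

Load the aluminium work carrier into the hand press: round end first, push it through the self-closing guard flap and on under the ram, lying flat between the guide rails, until it has pushed the press's sliding end stop all the way back, and leave it there. Where the end stop sits is set differently each time, so feel for it, and push gently: do not ram the press. Leave the other things on the bench where they are.

Things in the scene. Friction and masses are not known exactly. Their poses are not given: they have to be found in the camera images.
- carrier: work carrier: flat aluminium plate lying on the bench, 170 long, 62 wide, 18 thick, 0.35 to 0.65 kg, balancing near its middle. One end (the nose) is a half round of radius 31, the other (tail) is square; flush dark inlays on top. Origin mid-length and mid-width on the underside; x towards the nose (nose at x 85, tail edge at x -85), z up
- carrier_nose (a point): foremost point of the carrier's nose, at half thickness (x 85, z 9 in its frame); axes as the carrier's
- press: hand press, fixed: grey base slab, steel guide rails, clear guard, grey column, overhead arm with ram. Origin on the bench (z 0), on the centre line, in the plane of the shut flap (the mouth); x is the feed direction (the carrier goes in along +x), z up. The carrier slides on the slab's top, z 12; slab x -150 to 220, 160 wide. Column from x 175; arm x 85 to 220, z 180 to 230
- rails_front (a point): press frame x -48, y 0, z 26: front end of the two guide rails (tops at z 26, 6 thick). The rails are 66 apart inside from x -25 inwards and flare to about 87 apart here, so fingers that straddle the carrier cannot go past about x -60; from there on it has to be pushed from behind, with about 3 to 8 N (up to 11 N while it moves the end stop; a slow 15 to 25 N seats it, over 30 N is too rough). Axes as the press's
- mouth_top (a point): press frame x 0, y 0, z 68: middle of the underside of the lintel over the mouth (lintel 12 thick in x, top at z 80). Posts beside the mouth at y 39 to 47 either side. Behind it the clear guard's roof, top at z 78, reaches to x 79. Axes as the press's
- ram_foot (a point): press frame x 110, y 0, z 34: middle of the underside of the ram's foot, a dark cylinder 44 across; 4 above the top of a carrier that lies on the slab. Does not move. Axes as the press's
- flap (a joint): angle of the grey guard flap, rad: 0 shut, grows as it swings inwards and up, to 1.35. Panel 62 wide, 45 high, hinged along y at press x 0, z 62. Its spring (0.12 N m, 0.18 at 0.8 rad) resists the entering nose with 3 to 6 N until that is 32 past the mouth; further in, the flap's edge rides on the carrier's top (about 0.77 rad), which holds it open and stays put
- gauge (a joint): travel of the end stop, m: a steel shoe between the rails behind the ram, with an upright pointer outside the +y rail. 0 at the start, 0.012 when fully back on a rigid stop. Moves at about 3 N, has no spring, stays where pushed. Its face starts anywhere from press x 105 to 150 (not measured), so at home the nose is at x 117 to 162 and the tail 8 to 53 in front of the mouth
- bar: a bystander: plain steel bar, 140 x 40 x 20, both ends square; origin under its centre, x along it
- jar: a bystander: jar, 60 across, 80 high; origin under its centre, z up
- tub: a bystander: blue plastic bowl, 90 across, 45 high; origin under its centre
- hammer: a bystander: hammer lying flat, 260 long, x along it from handle to head
- screwdriver: a bystander: screwdriver lying flat, 200 long, x along it from handle to tip
- oil: a bystander: white bottle with black cap, 60 across, 120 high; origin under its centre
- block: a bystander: dark steel block, 80 x 60 x 50; origin under its centre
Not all that is in view belongs to the job. There is more than one size of the carrier; the one meant has the size given above.

How it is judged:
By the outcome, as a careful person would: the job done as asked, in the order asked, and still so for the second after the job is handed in, with the robot touching nothing.
It also fails if it takes over 58 s, if anything falls off the work surface, if the arm or the gripper's body presses on something with over 40 N, if the wrist force passes 120 N, or if a joint passes its speed limit or range.

## Working session

There is one attempt and no reset: what is moved stays moved. The work goes in short steps, Python scripts to look and compute and a tool call to move; the robot and the scene stay as the last step left them, time stands still between calls to the robot, and variables do not carry over. Pictures are saved under pics/ and viewed, at most 10 in all, crops included, and the job is handed in when it is done.

Besides the shell and the picture viewer there is one more tool, called as name([rows], argument=value, ...), one row to a line, values as JSON. arm_command: Moves the arm, as the interface text tells. Its arguments: {"type":"object","properties":{"translation":{"type":"array","items":{"type":"array","items":{"type":"number"}}},"spin":{"type":"array","items":{"type":"number"}},"fingers":{"type":"array","items":{"type":"number"}}},"required":["translation","spin","fingers"]}

```bash
mkdir -p pics
cat > h.py <<'E'
from workcell import *
import numpy as np, cv2
from scipy.spatial.transform import Rotation as R
def snap(n,f):
    o=get_obs(); c=calibration(n); im=get_image(n); cv2.imwrite(f'pics/{f}.png',im[:,:,::-1]); np.save(f'pics/{f}.npy',np.array([c],dtype=object)); return o,c
def load(f): return np.load(f'pics/{f}.npy',allow_pickle=True)[0]
def rot(c):
    o=np.array(c['orientation'],float)
    return o if o.shape==(3,3) else R.from_euler('xyz',o,degrees=True).as_matrix()
def ray(c,uv,z):
    K=np.array(c['camera_matrix']); uv=np.array(uv,float).reshape(-1,1,2)
    d=c.get('distortion'); 
    p=cv2.undistortPoints(uv,K,None if d is None else np.array(d,float)).reshape(-1,2)
    v=np.c_[p[:,0],-p[:,1],-np.ones(len(p))]@rot(c).T; P=np.array(c['position'])
    return P+v*((z-P[2])/v[:,2])[:,None]
def proj(c,X):
    q=(np.atleast_2d(X)-np.array(c['position']))@rot(c)
    K=np.array(c['camera_matrix']);d=c.get('distortion')
    q=q*[1,-1,-1]
    return cv2.projectPoints(q.reshape(-1,1,3).astype(float),np.zeros(3),np.zeros(3),K,None if d is None else np.array(d,float))[0].reshape(-1,2)
E
python3 -c "
from h import *
o,c=snap('top','top0');print(c);o,c=snap('side','side0');print(c);print(o)
a=cv2.imread('pics/top0.png');cv2.imwrite('pics/top0b.png',cv2.resize(a,(800,600)))"
```

```text
{'camera_matrix': array([[525.03808678,   0.        , 280.99554993],
       [  0.        , 525.03808678, 211.22451751],
       [  0.        ,   0.        ,   1.        ]]), 'position': array([0.27530593, 0.00244328, 1.63107756]), 'orientation': array([  8.95493902,   0.75508062, -90.92173112])}
{'camera_matrix': array([[477.31625031,   0.        , 278.0288958 ],
       [  0.        , 477.31625031, 204.11701999],
       [  0.        ,   0.        ,   1.        ]]), 'position': array([0.00651742, 1.04569459, 1.09046762]), 'orientation': array([  48.40308241,   -0.41492034, -153.52961762])}
{'t': 0.05, 'joint_pos': array([-7.31330929e+01,  7.51353969e+00,  8.53289390e+01, -1.51841360e-03,
        8.72611592e+01, -4.89082440e+00]), 'joint_velocities': array([-0.10452295, -0.10003858, -0.05577989, -0.06578051,  0.02919534,
       -0.14568371]), 'joint_efforts': array([-2.08577494e-04, -5.61774874e+01, -4.93493378e+01,  7.69265159e-02,
        3.01395915e-02, -8.46801959e-05]), 'eef_pos': array([ 0.22229042, -0.55673776,  0.23960702]), 'orientation': array([-1.79896610e+02, -7.32486108e-03,  2.17577988e+01]), 'ft_force': array([ 0.12308712, -0.5041097 , -0.32164638]), 'moment': array([-0.00699292, -0.04724806,  0.0805075 ]), 'gripper_force': 0.0, 'width': 1.0009242833360996}
```

View pics/top0b.png

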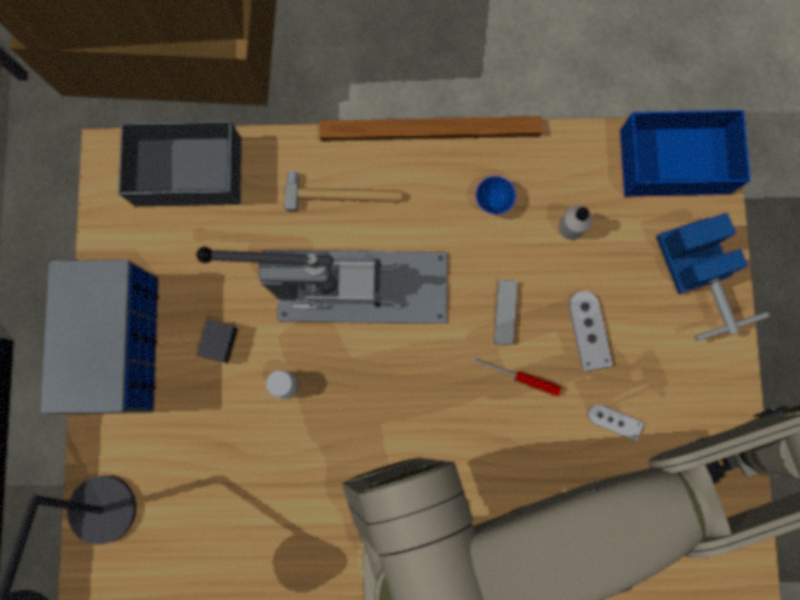

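View pics/side0.png

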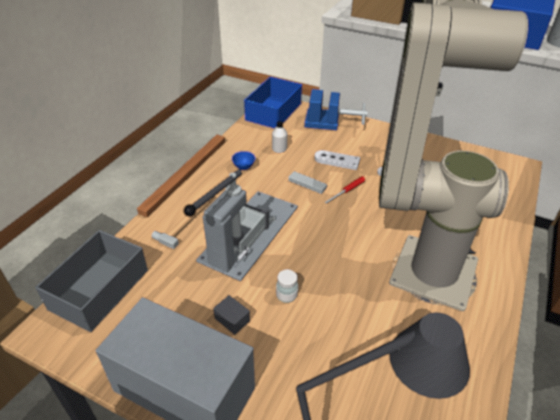

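```bash
python3 -c "
from h import *
c=load('top0');k=.7
def f(n,p,z): print(n,ray(c,np.array(p)*k,z).round(4).tolist())
f('big nose,tailL,tailR',[(583,291),(585,371),(612,366)],.018)
f('small',[(590,410),(638,438),(643,423)],.018)
f('slab',[(447,252),(447,321),(278,321)],.012)
a=cv2.imread('pics/top0.png')
b=cv2.resize(a[190:310,380:460],(400,600),interpolation=cv2.INTER_CUBIC)
d=cv2.resize(a[170:230,190:320],(400,185),interpolation=cv2.INTER_CUBIC)
e=np.zeros((600,800,3),np.uint8);e[:,:400]=b;e[:185,400:]=d;cv2.imwrite('pics/crop1.png',e)"
```

```text
big nose,tailL,tailR [[0.5463, -0.3757, 0.018], [0.3727, -0.3707, 0.018], [0.3824, -0.4288, 0.018]]
small [[0.29, -0.3768, 0.018], [0.23, -0.4744, 0.018], [0.261, -0.487, 0.018]]
slab [[0.6401, -0.0827, 0.012], [0.4866, -0.0788, 0.012], [0.4932, 0.2896, 0.012]]
```

View pics/crop1.png

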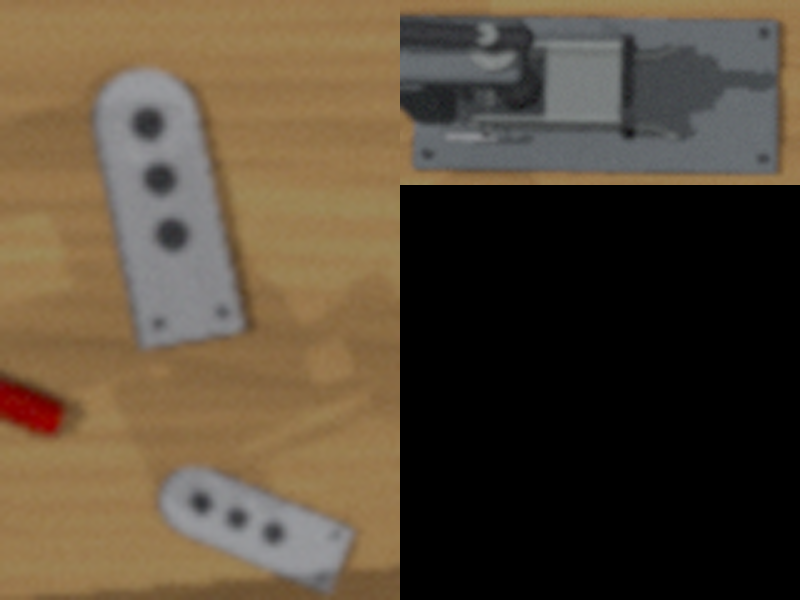

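The two carriers are the big plate at (590,330) and the small one at (615,421), in 800x600 top-picture pixels. The big one measures about 170 x 62 against roughly 115 long for the small one, so it is the one meant, and the crop confirms it. The bar at (506,312) has square ends. The press mouth faces right (world -y) and the feed direction is about +y.

```bash
python3 -c "
from h import *
c=load('top0')
a=cv2.imread('pics/top0.png')
hsv=cv2.cvtColor(cv2.GaussianBlur(a,(3,3),0),cv2.COLOR_BGR2HSV)
m=((hsv[...,1]<75)&(hsv[...,2]>90)).astype(np.uint8);w=np.zeros_like(m);w[196:266,395:432]=1
m=cv2.morphologyEx(m*w,cv2.MORPH_CLOSE,np.ones((7,7)))
cs,_=cv2.findContours(m,0,1);k=max(cs,key=cv2.contourArea)
W=ray(c,k.reshape(-1,2),.018)[:,:2]
print('carrier',cv2.minAreaRect((W*1000).astype(np.float32)))
q=lambda p:[(190+(x-400)/3.077-.3,170+y/3.083-.3) for x,y in p]
print('slab',ray(c,q([(779,22),(779,173),(414,166)]),.012).round(4).tolist())
print('posts/lintel',ray(c,q([(629,38),(629,136)]),.08).round(4).tolist())
print('tailmid->nose',ray(c,[(380+195.5/5-.4,190+339/5-.4),(380+147/5-.4,190+68/5-.4)],.018).round(4).tolist())
"
```

```text
carrier ((462.8032531738281, -384.16046142578125), (173.11181640625, 68.49928283691406), 9.160659790039062)
slab [[0.6387, -0.0826, 0.012], [0.4831, -0.0786, 0.012], [0.4968, 0.2907, 0.012]]
posts/lintel [[0.6102, 0.0684, 0.08], [0.5131, 0.0695, 0.08]]
tailmid->nose [[0.3793, -0.3991, 0.018], [0.5478, -0.3786, 0.018]]
```

arm_command([
  [3.6, -0.8, 0.5],
  [7.2, -1.7, 1],
  [10.8, -2.6, 1.5],
  [14.3, -3.4, 2],
  [17.9, -4.3, 2.5],
  [21.5, -5.1, 3],
  [25.1, -6.0, 3.5],
  [28.7, -6.9, 4],
  [28.7, -6.9, 4],
  [28.7, -6.9, 4],
], spin=[1.7, 3.4, 5.1, 6.8, 8.5, 10.2, 11.9, 13.5, 13.5, 13.5], fingers=[1, 1, 1, 1, 1, 1, 1, 1, 1, 1])

```text
t: 0.93
eef_pos: [0.4644, -0.3849, 0.1995]
orientation: [-179.9, 0.1, 8.5]
ft_force: [-0.3, 0.4, 0.4]
width: 1.0
gripper_force: 0.0
```

```bash
python3 -c "
from h import *
o,c=snap('wrist','w1');print(o['eef_pos'],o['orientation'],c)
"
```

```text
[ 0.46438715 -0.38491259  0.19951395] [-1.79910899e+02  6.99688945e-02  8.48147964e+00] {'camera_matrix': array([[335.09899979,   0.        , 275.35807978],
       [  0.        , 335.09899979, 212.60847806],
       [  0.        ,   0.        ,   1.        ]]), 'position': array([ 0.54774014, -0.37134631,  0.34307296]), 'orientation': array([-17.47139449,   0.08708714, -81.51432432])}
```

View pics/w1.png

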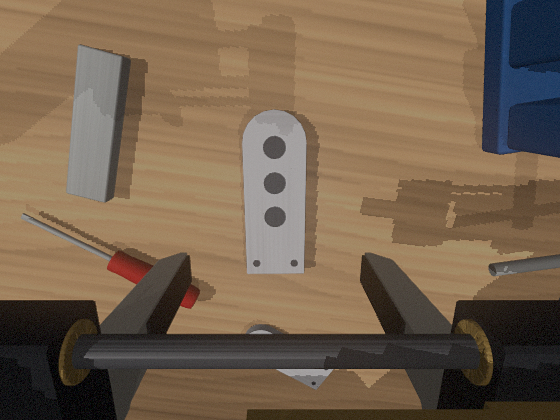

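The wrist view shows the carrier with its nose at (275,110) and tail corners at (248,273) and (304,273). The screwdriver is to the left at (150,275) and the small carrier is at (300,365).

```bash
python3 -c "
from h import *
c=load('w1');p=ray(c,[(274.5,110),(247.5,273),(304,273),(195,290),(243,142),(306,142)],.018)[:,:2];print(p.round(4).tolist())
t=(p[1]+p[2])/2;d=p[0]-t;print(np.hypot(*d),np.hypot(*(p[1]-p[2])),np.hypot(*(p[4]-p[5])),'yaw',np.degrees(np.arctan2(d[1],d[0])),'mid',(p[0]+t)/2)
"
```

```text
[[0.545, -0.3704], [0.3745, -0.3663], [0.3835, -0.4266], [0.3454, -0.3119], [0.5117, -0.345], [0.5206, -0.4044]]
0.1680474189858441 0.06091568178520493 0.06008650431021485 yaw 8.899651025602099 mid [ 0.46203135 -0.38344313]
```

arm_command([
  [-0.2, -0.1, 4],
  [-0.2, -0.1, 8],
  [-0.2, -0.1, 12],
  [-0.2, -0.1, 14.5],
  [-0.2, -0.1, 16.5],
  [-0.2, -0.1, 17.4],
  [-0.2, -0.1, 17.4],
  [-0.2, -0.1, 17.4],
  [-0.2, -0.1, 17.4],
  [-0.2, -0.1, 17.4],
], spin=[0, 0, 0, 0, 0, 0, 0, 0, 0, 0], fingers=[1, 1, 1, 1, 1, 1, 1, 0.4, 0.4, 0.4])

```text
t: 1.82
eef_pos: [0.4621, -0.3873, 0.0287]
orientation: [179.9, -0.1, 8.2]
ft_force: [0.4, 0.1, 0.1]
width: 0.832
gripper_force: 0.0
```

arm_command([
  [0, 0, 0],
  [0, 0, 0],
  [0, 0, 0],
  [0, 0, 0],
  [0, 0, -1],
  [0, 0, -3],
  [0, 0, -5],
  [0, 0, -7],
  [0, 0, -7],
  [0, 0, -7],
], spin=[0, 0, 0, 0, 0, 0, 0, 0, 0, 0], fingers=[0.4, 0.4, 0.4, 0.4, 0.4, 0.4, 0.4, 0.4, 0.4, 0.4])

```text
t: 2.65
eef_pos: [0.462, -0.3868, 0.0979]
orientation: [179.9, -0.1, 8.3]
ft_force: [-0.7, 0.6, -4.7]
width: 0.663
gripper_force: 30.0
```

arm_command([
  [1.3, -2.3, 0],
  [2.6, -4.7, 0],
  [3.9, -7, 0],
  [5.2, -9.4, 0],
  [6.5, -11.7, 0],
  [7.8, -14.1, 0],
  [9.1, -16.4, 0],
  [10.4, -18.8, 0],
  [11.7, -21.1, 0],
  [13, -23.5, 0],
], spin=[-7, -14, -21, -28, -35, -42, -49, -56, -63, -70], fingers=[0.4, 0.4, 0.4, 0.4, 0.4, 0.4, 0.4, 0.4, 0.4, 0.4])

```text
t: 3.48
eef_pos: [0.5551, -0.1332, 0.0943]
orientation: [-179.8, -0.0, 78.6]
ft_force: [-0.1, 0.0, -3.6]
width: 0.66
gripper_force: 30.0
```

arm_command([
  [0, 0, 0],
  [0, 0, 0],
  [0, 0, 0],
  [0, 0, 0],
  [0, 0, 0],
], spin=[-5, -10, -10.2, -10.2, -10.2], fingers=[0.4, 0.4, 0.4, 0.4, 0.4])

```text
t: 3.9
eef_pos: [0.5554, -0.1348, 0.0954]
orientation: [-179.9, -0.0, 88.3]
ft_force: [-0.4, 0.3, -3.0]
width: 0.664
gripper_force: 30.0
```

```bash
python3 -c "
from h import *
o,c=snap('wrist','w2');print(o['eef_pos'],o['orientation'],o['joint_pos'])
a=cv2.imread('pics/w2.png');cv2.imwrite('pics/w2b.png',cv2.resize(a,(800,600),interpolation=cv2.INTER_CUBIC))"
```

```text
[ 0.55538698 -0.13483578  0.09541402] [-1.79897661e+02 -2.85282215e-02  8.82728452e+01] [-1.87841962e+01  9.85718081e+00  9.82881169e+01 -2.88699999e-03
  7.19609077e+01 -1.70561703e+01]
```

View pics/w2b.png

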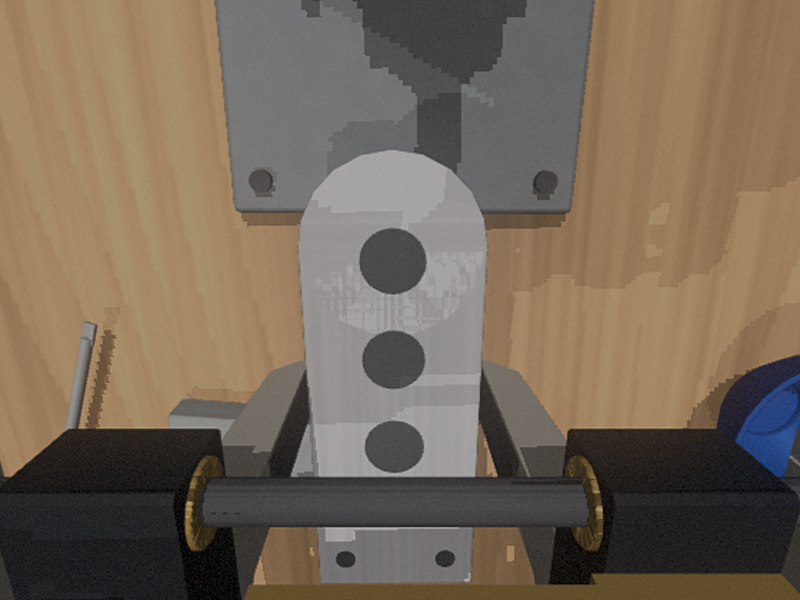

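The wrist view shows the slab's front edge from (235,211) to (571,211) and its sides running up to (216,0) and (593,0). The carrier is held straight, with its nose at (392,150).

```bash
python3 -c "
from h import *
c=load('w2');k=.7
s=ray(c,np.array([(235,210),(571,210),(217,2),(592.5,2)])*k,.012)[:,:2];print(s.round(4).tolist())
an=lambda d:np.degrees(np.arctan2(d[1],d[0]))
print('width',np.hypot(*(s[0]-s[1])),np.hypot(*(s[2]-s[3])),'front normal',an(s[1]-s[0])+90,'axis',an(s[2]+s[3]-s[0]-s[1]),an(s[2]-s[0]),an(s[3]-s[1]),'front mid',(s[0]+s[1])/2)
n=ray(c,np.array([(392,150),(299,235),(487,235),(312,450),(477,450),(393,261),(394,446.5)])*k,.0847)[:,:2];print(n.round(4).tolist())
print('carrier yaw',an(n[0]-(n[3]+n[4])/2),an(n[5]-n[6]),np.hypot(*(n[1]-n[2])))
"
```

```text
[[0.4831, -0.0727], [0.6404, -0.0774], [0.4866, 0.0126], [0.6425, 0.0078]]
width 0.15736168290359084 0.15592237751402394 front normal 88.29049179828988 axis 88.12944289369476 87.64645778688292 88.61327285175483 front mid [ 0.56176933 -0.07501904]
[[0.5579, -0.0487], [0.527, -0.074], [0.5878, -0.0758], [0.5247, -0.1545], [0.5863, -0.1563], [0.5571, -0.0835], [0.5554, -0.1539]]
carrier yaw 88.71936045264083 88.5648069186974 0.0608036653420496
```

arm_command([
  [1.6, 0.1, 0.9],
  [3.2, 0.3, 1.8],
  [4.8, 0.4, 2.7],
  [4.8, 0.4, 3.5],
  [4.8, 0.4, 3.5],
  [4.8, 0.4, 3.5],
  [4.8, 0.4, 3.5],
], spin=[0, 0, 0, 0, 0, 0, 0], fingers=[0.4, 0.4, 0.4, 0.4, 0.4, 0.4, 0.4])

```text
t: 4.53
eef_pos: [0.5617, -0.0878, 0.0621]
orientation: [180.0, 0.0, 88.4]
ft_force: [-0.9, -0.3, -3.4]
width: 0.664
gripper_force: 30.0
```

```bash
python3 -c "
from h import *
o,c=snap('wrist','w3');print(o['eef_pos'],o['orientation'],o['ft_force'])
a=cv2.imread('pics/w3.png');cv2.imwrite('pics/w3b.png',cv2.resize(a,(800,600),interpolation=cv2.INTER_CUBIC))"
```

```text
[ 0.56170753 -0.08783907  0.06209774] [1.79969665e+02 2.19413477e-02 8.83877907e+01] [-0.89685136 -0.26342691 -3.42349024]
```

View pics/w3b.png

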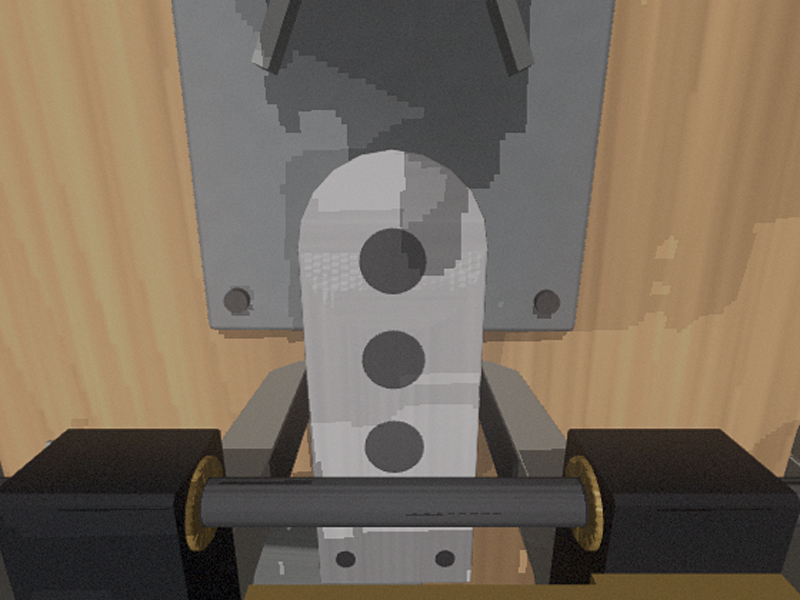

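The wrist view shows the carrier nose at (392,150), rail fronts at (253,66)-(278,73) and (532,65)-(508,73), and slab corners at (210,328) and (575,330).

```bash
python3 -c "
from h import *
c=load('w3');k=.7
an=lambda d:np.degrees(np.arctan2(d[1],d[0]))
r=ray(c,np.array([(253,65),(532,65),(270,73),(515,73)])*k,.026)[:,:2];print('rail mids',(r[0]+r[1])/2,(r[2]+r[3])/2,np.hypot(*(r[0]-r[1])),np.hypot(*(r[2]-r[3])))
s=ray(c,np.array([(210,328),(575,329),(176,2),(615,2),(237,301),(547,301)])*k,.012)[:,:2]
print('slab',(s[0]+s[1])/2,(s[2]+s[3])/2,'screw',(s[4]+s[5])/2,'yaw',an(s[2]+s[3]-s[0]-s[1]),an(s[1]-s[0])+90,an(s[5]-s[4])+90)
n=ray(c,np.array([(392,150),(393,261),(394,360),(394,446.5)])*k,.0621-.0287+.018)[:,:2];print(n.round(4).tolist(),an(n[1]-n[3]))
"
```

```text
rail mids [0.56493503 0.02598273] [0.56486465 0.02350576] 0.0949187487004936 0.08373069186093016
slab [ 0.56204928 -0.07465909] [0.56660924 0.04840806] screw [ 0.56216825 -0.0622595 ] yaw 87.87801264307838 88.22807737276834 88.39458167376235
[[0.564, -0.0017], [0.5634, -0.0364], [0.5627, -0.0718], [0.5617, -0.1069]] 88.68100952429755
```

arm_command([
  [1.2, 0, 0],
  [2.4, 0, 0],
  [3.5, 0, 0],
  [3.5, 0, 0.8],
  [3.5, 0, 1.5],
  [3.5, 0, 1.8],
  [3.5, 0, 2.0],
  [3.5, 0, 2.1],
  [3.5, 0, 2.1],
  [3.5, 0, 2.1],
], spin=[0.1, 0.2, 0.3, 0.3, 0.3, 0.3, 0.3, 0.3, 0.3, 0.3], fingers=[0.4, 0.4, 0.4, 0.4, 0.4, 0.4, 0.4, 0.4, 0.4, 0.4])

```text
t: 5.42
eef_pos: [0.5625, -0.0523, 0.0407]
orientation: [180.0, 0.0, 88.1]
ft_force: [0.1, -0.0, -4.4]
width: 0.666
gripper_force: 30.0
```

arm_command([
  [0, 0, 0.05],
  [0, 0, 0.1],
  [0, 0, 0.15],
  [0, 0, 0.15],
  [0, 0, 0.15],
], spin=[0, 0, 0, 0, 0], fingers=[0.4, 0.4, 0.4, 0.4, 0.4])

```text
t: 5.83
eef_pos: [0.5627, -0.0521, 0.0396]
orientation: [180.0, 0.0, 88.2]
ft_force: [-1.2, -0.2, 0.9]
width: 0.664
gripper_force: 30.0
```

arm_command([
  [0.4, 0, 0],
  [0.8, 0, 0],
  [1.2, 0, 0],
  [1.6, 0, 0],
  [2.0, 0, 0],
  [2.4, 0, 0],
  [2.8, 0, 0],
  [2.8, 0, 0],
  [2.8, 0, 0],
], spin=[0, 0, 0, 0, 0, 0, 0, 0, 0], fingers=[0.4, 0.4, 0.4, 0.4, 0.4, 0.4, 0.4, 0.4, 0.4])

```text
t: 6.58
eef_pos: [0.5638, -0.0231, 0.0396]
orientation: [180.0, -0.1, 88.2]
ft_force: [-0.0, 1.6, 3.8]
width: 0.666
gripper_force: 30.0
```

arm_command([
  [0, 0, 0],
  [0, 0, 0],
  [0, 0, 0],
  [-1.7, 0, 0],
  [-3.4, 0, 0],
  [-5, 0, 0],
  [-5, 0, 0],
  [-5, 0, 0],
  [-5, 0, 0],
  [-5, 0, 0],
], spin=[0, 0, 0, 0, 0, 0, 0, 0, 0, 0], fingers=[0.8, 0.8, 0.8, 0.8, 0.8, 0.8, 0.8, 0.4, 0.4, 0.4])

```text
t: 7.42
eef_pos: [0.5616, -0.0732, 0.0389]
orientation: [-180.0, -0.0, 88.2]
ft_force: [0.2, -0.1, -1.9]
width: 0.66
gripper_force: 30.0
```

arm_command([
  [0, 0, 0],
  [0, 0, 0],
  [0.4, 0, 0],
  [0.8, 0, 0],
  [1.2, 0, 0],
  [1.6, 0, 0],
  [2.0, 0, 0],
  [2.4, 0, 0],
  [2.4, 0, 0],
], spin=[0, 0, 0, 0, 0, 0, 0, 0, 0], fingers=[0.4, 0.4, 0.4, 0.4, 0.4, 0.4, 0.4, 0.4, 0.4])

```text
t: 8.17
eef_pos: [0.5625, -0.0494, 0.0391]
orientation: [-180.0, 0.0, 88.2]
ft_force: [-0.3, -1.8, -2.2]
width: 0.663
gripper_force: 30.0
```

arm_command([
  [0.4, 0, 0],
  [0.8, 0, 0],
  [1.2, 0, 0],
  [1.6, 0, 0],
  [2.0, 0, 0],
  [2.4, 0, 0],
  [2.4, 0, 0],
], spin=[0, 0, 0, 0, 0, 0, 0], fingers=[0.4, 0.4, 0.4, 0.4, 0.4, 0.4, 0.4])

```text
t: 8.75
eef_pos: [0.5633, -0.0255, 0.0392]
orientation: [180.0, -0.0, 88.2]
ft_force: [0.5, -1.1, -3.0]
width: 0.668
gripper_force: 30.0
```

arm_command([
  [0.4, 0, 0],
  [0.8, 0, 0],
  [1.2, 0, 0],
  [1.6, 0, 0],
  [2.0, 0, 0],
  [2.4, 0, 0],
  [2.8, 0, 0],
  [3.1, 0, 0],
  [3.1, 0, 0],
], spin=[0, 0, 0, 0, 0, 0, 0, 0, 0], fingers=[0.4, 0.4, 0.4, 0.4, 0.4, 0.4, 0.4, 0.4, 0.4])

```text
t: 9.5
eef_pos: [0.564, 0.0055, 0.0389]
orientation: [-180.0, -0.0, 88.2]
ft_force: [0.1, -1.4, -3.3]
width: 0.665
gripper_force: 30.0
```

arm_command([
  [0, 0, 0],
  [0, 0, 0],
  [0, 0, 0],
  [0, 0, -1.5],
  [0, 0, -3],
  [-1, 0, -3],
  [-3, 0, -3],
  [-5.5, 0, -3],
  [-6, 0, -3],
  [-6, 0, -3],
], spin=[0, 0, 0, 0, 0, 0, 0, 0, 0, 0], fingers=[0.8, 0.8, 0.8, 0.8, 0.8, 0.8, 0.8, 0.4, 0, 0])

```text
t: 10.33
eef_pos: [0.5622, -0.0568, 0.0688]
orientation: [180.0, 0.0, 88.0]
ft_force: [0.1, -0.1, -0.0]
width: 0.629
gripper_force: 0.0
```

```bash
python3 -c "
from h import *
o,c=snap('wrist','w4');print(o['eef_pos'],o['ft_force'])
a=cv2.imread('pics/w4.png');b=get_image('side')[:,:,::-1];e=np.zeros((420,800,3),np.uint8);e[:,:480]=a[:,40:520];e[:,480:]=cv2.resize(b[170:290,190:310],(320,320))[:320].repeat(1,0) if 0 else 0
e[:320,480:]=cv2.resize(b[170:290,190:310],(320,320),interpolation=cv2.INTER_CUBIC);cv2.imwrite('pics/w4b.png',e)"
```

```text
[ 0.56217567 -0.05684394  0.06877218] [ 0.11719544 -0.1227319  -0.02820232]
```

View pics/w4b.png

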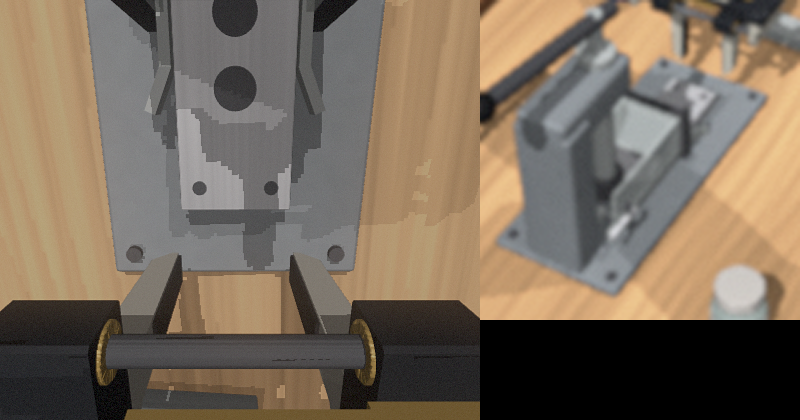

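The picture shows the carrier lying between the rails with its tail edge at crop row 208. The flap is open on it.

arm_command([
  [0, 0, 0],
  [0, 0, 0],
  [0, 0, 0],
  [0, 0, 0.5],
  [0, 0, 1.5],
  [0, 0, 2.5],
  [0, 0, 3.0],
  [0, 0, 3.0],
  [0, 0, 3.0],
  [0, 0, 3.0],
], spin=[0, 0, 0, 0, 0, 0, 0, 0, 0, 0], fingers=[0, 0, 0, 0, 0, 0, 0, 0, 0, 0])

```text
t: 11.27
eef_pos: [0.5624, -0.055, 0.0391]
orientation: [-180.0, -0.0, 88.2]
ft_force: [0.7, -0.9, -0.2]
width: 0.007
gripper_force: 0.0
```

```bash
python3 -c "
from h import *
c=load('w4');print(ray(c,[(222,208),(329,208)],.030).round(4).tolist());o=get_obs();print(o['eef_pos'],o['ft_force'],o['width'])"
```

```text
[[0.5333, -0.0252, 0.03], [0.594, -0.0273, 0.03]]
[ 0.5623617  -0.05495753  0.0391057 ] [ 0.65048028 -0.91754659 -0.22085963] 0.007371902392366387
```

arm_command([
  [0.6, 0, 0.1],
  [1.1, 0, 0.1],
  [1.5, 0, 0.1],
  [1.8, 0, 0.1],
  [2.1, 0, 0.1],
  [2.4, 0, 0.1],
  [2.7, 0, 0.1],
  [3.0, 0, 0.1],
  [3.3, 0, 0.1],
  [3.6, 0, 0.1],
], spin=[0, 0, 0, 0, 0, 0, 0, 0, 0, 0], fingers=[0, 0, 0, 0, 0, 0, 0, 0, 0, 0])

```text
t: 12.1
eef_pos: [0.5637, -0.0199, 0.0385]
orientation: [180.0, 0.1, 88.2]
ft_force: [-0.2, -6.1, -0.3]
width: 0.005
gripper_force: 3.4
```

arm_command([
  [0.2, 0, 0],
  [0.4, 0, 0],
  [0.6, 0, 0],
  [0.8, 0, 0],
  [1.0, 0, 0],
  [1.2, 0, 0],
  [1.4, 0, 0],
  [1.6, 0, 0],
], spin=[0, 0, 0, 0, 0, 0, 0, 0], fingers=[0, 0, 0, 0, 0, 0, 0, 0])

```text
t: 12.77
eef_pos: [0.5642, -0.004, 0.0385]
orientation: [180.0, 0.1, 88.2]
ft_force: [-0.8, -7.2, -0.5]
width: 0.007
gripper_force: 3.5
```

arm_command([
  [0.12, 0, 0],
  [0.24, 0, 0],
  [0.36, 0, 0],
  [0.48, 0, 0],
  [0.6, 0, 0],
  [0.72, 0, 0],
  [0.84, 0, 0],
  [0.96, 0, 0],
], spin=[0, 0, 0, 0, 0, 0, 0, 0], fingers=[0, 0, 0, 0, 0, 0, 0, 0])

```text
t: 13.43
eef_pos: [0.5645, 0.0056, 0.0385]
orientation: [180.0, 0.1, 88.2]
ft_force: [0.1, -6.4, 0.7]
width: 0.005
gripper_force: 3.5
```

arm_command([
  [0.12, 0, 0],
  [0.24, 0, 0],
  [0.36, 0, 0],
  [0.48, 0, 0],
  [0.6, 0, 0],
  [0.72, 0, 0],
], spin=[0, 0, 0, 0, 0, 0], fingers=[0, 0, 0, 0, 0, 0])

```text
t: 13.93
eef_pos: [0.5648, 0.0127, 0.0385]
orientation: [180.0, 0.1, 88.2]
ft_force: [0.7, -7.4, 1.0]
width: 0.002
gripper_force: 3.5
```

arm_command([
  [0.12, 0, 0],
  [0.24, 0, 0],
  [0.36, 0, 0],
  [0.48, 0, 0],
  [0.6, 0, 0],
  [0.7, 0, 0],
], spin=[0, 0, 0, 0, 0, 0], fingers=[0, 0, 0, 0, 0, 0])

```text
t: 14.43
eef_pos: [0.565, 0.0198, 0.0385]
orientation: [180.0, 0.1, 88.2]
ft_force: [-0.3, -6.7, 2.0]
width: 0.003
gripper_force: 3.5
```

arm_command([
  [0.12, 0, 0],
  [0.24, 0, 0],
  [0.36, 0, 0],
  [0.48, 0, 0],
  [0.6, 0, 0],
], spin=[0, 0, 0, 0, 0], fingers=[0, 0, 0, 0, 0])

```text
t: 14.85
eef_pos: [0.5652, 0.0258, 0.0385]
orientation: [180.0, 0.1, 88.2]
ft_force: [-0.7, -7.1, 1.3]
width: 0.005
gripper_force: 3.6
```

arm_command([
  [0.12, 0, 0],
  [0.24, 0, 0],
  [0.36, 0, 0],
  [0.48, 0, 0],
  [0.6, 0, 0],
], spin=[0, 0, 0, 0, 0], fingers=[0, 0, 0, 0, 0])

```text
t: 15.27
eef_pos: [0.5654, 0.0311, 0.0385]
orientation: [180.0, 0.2, 88.2]
ft_force: [-0.6, -10.1, 1.1]
width: 0.002
gripper_force: 5.2
```

arm_command([
  [0.1, 0, 0],
  [0.2, 0, 0],
  [0.3, 0, 0],
  [0.4, 0, 0],
  [0.5, 0, 0],
], spin=[0, 0, 0, 0, 0], fingers=[0, 0, 0, 0, 0])

```text
t: 15.68
eef_pos: [0.5655, 0.0361, 0.0385]
orientation: [180.0, 0.2, 88.2]
ft_force: [-0.4, -9.9, 1.3]
width: 0.01
gripper_force: 5.2
```

arm_command([
  [0.08, 0, 0],
  [0.16, 0, 0],
  [0.24, 0, 0],
  [0.3, 0, 0],
], spin=[0, 0, 0, 0], fingers=[0, 0, 0, 0])

```text
t: 16.02
eef_pos: [0.5656, 0.039, 0.0385]
orientation: [180.0, 0.2, 88.2]
ft_force: [-0.9, -10.0, 0.5]
width: 0.005
gripper_force: 5.2
```

arm_command([
  [0.05, 0, 0],
  [0.1, 0, 0],
  [0.15, 0, 0],
  [0.2, 0, 0],
], spin=[0, 0, 0, 0], fingers=[0, 0, 0, 0])

```text
t: 16.35
eef_pos: [0.5657, 0.041, 0.0385]
orientation: [180.0, 0.2, 88.2]
ft_force: [-0.9, -10.4, 0.9]
width: 0.004
gripper_force: 5.2
```

arm_command([
  [0.05, 0, 0],
  [0.1, 0, 0],
  [0.15, 0, 0],
], spin=[0, 0, 0], fingers=[0, 0, 0])

```text
t: 16.6
eef_pos: [0.5657, 0.0417, 0.0385]
orientation: [180.0, 0.3, 88.2]
ft_force: [-1.3, -17.1, 0.9]
width: 0.009
gripper_force: 8.1
```

arm_command([
  [0.02, 0, 0],
  [0.04, 0, 0],
  [0.04, 0, 0],
], spin=[0, 0, 0], fingers=[0, 0, 0])

```text
t: 16.85
eef_pos: [0.5657, 0.0417, 0.0385]
orientation: [180.0, 0.3, 88.1]
ft_force: [-0.5, -15.0, 2.1]
width: 0.008
gripper_force: 7.9
```

arm_command([
  [0.03, 0, 0],
  [0.06, 0, 0],
  [0.06, 0, 0],
  [0.06, 0, 0],
], spin=[0, 0, 0, 0], fingers=[0, 0, 0, 0])

```text
t: 17.18
eef_pos: [0.5657, 0.0418, 0.0385]
orientation: [180.0, 0.3, 88.1]
ft_force: [-0.9, -18.0, 1.5]
width: 0.002
gripper_force: 9.1
```

The force climbs to 18 N with no further movement, so the carrier is seated. Next I back off and check.

arm_command([
  [-0.2, 0, 0],
  [-0.6, 0, 0],
  [-1.5, 0, 0],
  [-3, 0, 0],
  [-5, 0, 0],
  [-7, 0, -1],
  [-9, 0, -3],
  [-10, 0, -6],
  [-10, 0, -8],
  [-10, 0, -8],
], spin=[0, 0, 0, 0, 0, 0, 0, 0, 0, 0], fingers=[0, 0, 0, 0, 0, 0, 0, 0, 0, 0])

```text
t: 18.02
eef_pos: [0.5655, -0.0561, 0.1237]
orientation: [179.5, 0.1, 88.1]
ft_force: [1.3, 0.5, 1.3]
width: 0.005
gripper_force: 0.0
```

```bash
python3 -c "
from h import *
o,c=snap('wrist','w5');print(o['eef_pos'],o['ft_force'])
a=cv2.imread('pics/w5.png');b=get_image('side')[:,:,::-1];e=np.zeros((420,800,3),np.uint8);e[:,:480]=a[:,40:520]
e[:320,480:]=cv2.resize(b[170:290,190:310],(320,320),interpolation=cv2.INTER_CUBIC);cv2.imwrite('pics/w5b.png',e)"
```

```text
[ 0.56547203 -0.05614125  0.12372956] [1.33506293 0.47626543 1.33746419]
```

View pics/w5b.png

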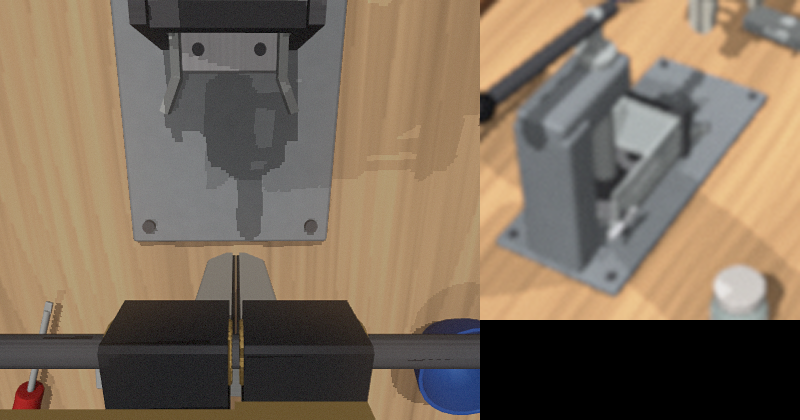

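The carrier sits straight between the rails, with its tail edge at about (226,70) just in front of the mouth. Nothing is touching it, so I am handing in.

```bash
python3 -c "
from h import *
print(hand_in())"
```

```text
the job is handed in; nothing more can be done
None
```

The carrier is in the press, nose first through the flap and flat between the rails; it pushed the end stop back until it went solid, with a slow push of 18 N, and the job was handed in at about 18 s with the gripper clear.

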